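# Find the hidden catch of the instrument case

## Task

Open the dark green instrument case by its hidden catch: first touch the top of the yellow end cap with the fingertips, then feel along the black edge strip from there until you find the notch, and press the catch inside it fully down so that the lid pops ajar. Use the fingertips only; do not touch the lid, leave the other things where they are, and finish clear of the case.

Things in the scene. Friction and masses are not known exactly. Their poses are not given: they have to be found in the camera images.
- case: Dark green instrument case, fixed to the bench, 250 mm (x) by 384 mm (y), lid top 62 mm above the bench. Origin: centre of its underside. Its -x side is the front (towards the robot), where the edge runs along y: yellow cap at the +y end, white cap at the -y end, black strip between. A 15 mm wide, 38 mm deep gutter separates strip and lid.
- strip_mid (a point): Midpoint of the visible black strip between the two caps, at the height of the strip's top face (60 mm above the bench). Axes as the case: y runs along the strip towards the yellow cap, z up. The strip shows 170 mm (y from -85 to +85 mm here) and is 35 mm wide (x).
- yellow_cap: Yellow end cap of the edge, rigid, 105 mm along y, 40 mm wide, part of the case. Origin: centre of its underside, 22 mm above the bench.
- cap_top (a point): Point on the top face of the yellow cap (63 mm above the bench, 3 mm higher than the strip's top), 35 mm from the cap's end that meets the strip.
- catch (a joint): The catch, a dark block filling the only notch of the strip. The notch is cut across the strip, 40 mm long, its centre 0 to 50 mm either side of strip_mid (unknown). Catch top at rest 10 mm below the strip top. Value: downward travel in m, 0 up, 0.008 fully down (18 mm below the strip top). About 6 N moves it; it stays where it is left.
- lid (a joint): Opening angle of the lid, rad: 0 shut, 0.10 ajar with the catch fully down; it rises in step with the catch. Its front edge then stands 19 mm higher.
- lid_panel: The dark green lid with a black carrying handle, 192 by 380 mm, 10 mm thick, hinged along the far side of the case; the handle stands 27 mm above it. Origin: middle of the hinge line at the lid's underside.
- tape_roll: Roll of white tape standing flat, 90 mm across, 38 mm high, loose, to be left alone. Origin: centre of its underside.
- amber_jar: Amber glass jar with a black cap, 42 mm across, 68 mm high, loose, to be left alone. Origin: centre of its underside.
- screwdriver: Screwdriver lying on the bench, about 0.2 m long, loose, to be left alone. Origin: on its axis line, midway along at the underside.
- dish: Clear flat dish, 88 mm across, 16 mm high, with white disc markers on it, loose, to be left alone. Origin: centre of its underside.
- glue_bottle: White bottle with a red cap, 34 mm across, 85 mm high, loose, to be left alone. Origin: centre of its underside.
- cup: Blue cup, 74 mm across, 85 mm high, loose, to be left alone. Origin: centre of its underside.

How it is judged (in metres and radians):
On the way, in this order (a step that is already met when the one before it is completed fails the run):
1. the fingers touch the yellow end cap while the catch is still up (contact force between the fingers and yellow_cap above 0.3 N and value of joint catch below 0.001 m).
2. then, clear of the yellow cap, the fingers touch the edge between the caps while the catch is still up (contact force between the fingers and anything else above 0.3 N and contact force between the fingers and yellow_cap below 0.05 N and value of joint catch below 0.001 m and y of the grasp point in the frame of strip_mid between -0.13 and 0.13 m and x of the grasp point in the frame of strip_mid between -0.08 and 0.08 m).
3. the fingers press the catch down by more than 6 mm of its 8 mm (value of joint catch above 0.006 m and contact force between the fingers and anything else above 0.3 N), for 0.05 s.
At the end, for the whole second after the job is handed in: The catch stands more than 6 mm down (of 8 mm) and the lid more than 0.07 rad ajar, both staying so after the fingers have left (value of joint catch above 0.006 m and value of joint lid above 0.07 rad); the robot touches nothing.
It fails at once if the lid is touched by the robot with more than 2 N (contact force between any of the fingers, the arm and lid_panel above 2 N).
It fails at once if one of the other things is pushed, lifted or carried more than 25 mm away (distance of any of tape_roll, amber_jar, screwdriver, dish, glue_bottle, cup from where it was at the start of the episode above 0.025 m).
It also fails if it takes over 58 s, if anything falls off the work surface, if the arm or the gripper's body presses on something with over 40 N, if the wrist force passes 120 N, or if a joint passes its speed limit or range.

## Robot

A 7-joint arm with a two-finger parallel gripper is mounted at the origin on the work surface. World frame = base frame: x ahead of the robot, y to its left, z up, the work surface at z = 0. Lengths are in mm, angles in rad, forces in N, time in s.
With the tool pointing down it reaches from about 400 to 875 mm from the base axis. Payload 6.5 kg.
Tool frame: the origin (TCP) lies between the finger pads; the fingertips stand 17 mm ahead of it and the grasp point (between the pads) lies 2 mm behind it (tcp_to_tips is the distance from the TCP to the fingertips, in mm); z points along the fingers, y is the line along which they close (so a half turn about z gives the same grasp; the last joint's range is limited). The gripper opens to 88 mm and grips with 3 to 60 N. Pads are 18 mm wide; open, the fingers measure 123 mm over their backs; the gripper's body (75 mm by 187 mm) begins 45 mm behind the grasp point.
Start: joints at [-1.196, 0.536, -0.004, 1.538, 0.003, 1.067, -0.071], TCP at [277.326, 587.861, 219.816] pointing down, gripper open.
Joint ranges: [-2.7, 2.7], [-0.37, 2.16], [-1.27, 1.26], [0.24, 2.4], [-1.31, 4.45], [0.19, 1.91], [-2.76, 2.76]. Speed limits (rad/s): [2.39, 2.39, 3.14, 3.14, 3.14, 3.14, 3.14].

## Interface

Orientations are given as a rotation vector (axis times angle).
In Python, from station import * gives the robot as it stands. The module is installed in compiled form; this text tells all that it offers.
- The arm moves only by the tool drive_tool, never from a script. Its argument "increments" is a list of rows, each a list of 7 numbers: the turn, a rotation vector about the tool's x, y, z in degrees, then the shift along the tool's x, y, z in m, then the opening, from 0 (shut) to 1 (fully open). In form: [[ax, ay, az, tx, ty, tz, fingers], ...]. A call has 1 to 12 rows; each row shifts and turns the commanded pose from where the row before left it, along the tool's axes as they then stand; what a row does not reach is not made up. A row lasts 1/10 s, in which the tool goes at most 50 mm and 8.59 degrees, less where a joint would pass 70% of its speed; a pose out of reach is approached as far as the arm can. A call is refused whole if a number of a shift passes 0.05 or a number of a turn 8.59, either way. A call with a gripper value outside its range is refused whole. The fingers move at their own pace and stop on an object; "squeeze" is the grip in N (left out, the last holds). Time passes only in rows, so rows that do not move let the fingers close. It gives the time, the measured TCP pose, the force, the opening and the grip force at its end, in the units of the state.
- sense(): the state, without advancing time (a new reading comes with each control period).
- read_camera(name): name is "scene" or "top" or "wrist"; returns the picture (420x560x3 uint8, blue, green, red); there is no depth.
- get_calibration(name): a dict with "fx", "fy", "cx", "cy" (pixels), "world_from_camera" (4x4, takes a point from camera to world coordinates); the wrist camera has in their place "T_tool_cam" (4x4, takes a point from camera to tool coordinates, whose origin is the TCP and whose axes are the flange's). Camera axes: x right, y down, z forward; pixel columns grow to the right and rows downward; lengths in mm; the calibration is good to about 2 mm. A picture is of the moment at which its call begins: read the wrist's pose just before it. get_calibration takes no time and is no camera call.
- sign_off(): hands the job in; it is judged then, once.
Trained networks look in the newest picture that a camera, given by its name, has taken for a name from the list of things; names that differ only in an ending like _2 or _b are one class to them, and where a whole thing is asked for, a point or a joint stands for the part that bears it (a point fixed in the world has none). Each returns a list of dicts, best first, with "p" (0 to 1); they miss things now and then, are a little off and sometimes report something else, mostly with a low value. They report only what shows in the picture. A call takes as long as a camera call.
- search_frame(camera, label): "extent" ([centre column, centre row, width, height] as shares, 0 to 1, of the picture: columns of its width, rows of its height, round what is visible of it).
- trace(camera, label): "pixels" (420x560 bool, what is visible of it) and "extent" ([centre column, centre row, width, height] as shares, 0 to 1, of the picture: columns of its width, rows of its height, round what is visible of it).
- tip_of(camera, label): "location" ([row, column] as shares, 0 to 1, of the picture: columns of its width, rows of its height: a listed point, or the origin of a listed thing).
The state is a dict: "clock": time; "q": joint angles; "qd": joint speeds; "joint_efforts": joint torques, N m; "ee_pos": TCP position; "orientation": TCP orientation; "wrist_force": force on the tool from outside, world axes, zero at the start; "moment": the same for the moment, N m; "gripper_width": finger opening in mm; "grip_force": force on a finger pad.
Only numpy, scipy, OpenCV 4.12 (cv2) and the standard library are available. Lean on these libraries where they do the work, as an engineer would, in place of code of your own. Each camera call takes 0.05 s, during which the arm holds its last target. There are 200 camera calls.

## Working session

There is one attempt and no reset: what is moved stays moved. The work goes in short steps, Python scripts to look and compute and a tool call to move; the robot and the scene stay as the last step left them, time stands still between calls to the robot, and variables do not carry over. Pictures are saved under pics/ and viewed, at most 10 in all, crops included, and the job is handed in when it is done.

Besides the shell and the picture viewer there is one more tool, called after "Call:" in YAML: its name, and indented under it one key for each argument. drive_tool: Moves the arm, as the interface text tells. Its arguments: {"type":"object","properties":{"increments":{"type":"array"},"squeeze":{"type":"number"}},"required":["increments"]}

```bash
mkdir -p pics; cat > h.py <<'E'
from station import *
import numpy as np, cv2
from scipy.spatial.transform import Rotation as R
def ray(cam,u,v,s=None):
    c=get_calibration(cam)
    if "world_from_camera" in c: T=np.array(c["world_from_camera"])
    else:
        W=np.eye(4);W[:3,:3]=R.from_rotvec(s["orientation"]).as_matrix();W[:3,3]=s["ee_pos"];T=W@np.array(c["T_tool_cam"])
    d=T[:3,:3]@np.array([(u-c["cx"])/c["fx"],(v-c["cy"])/c["fy"],1]);return T[:3,3],d
def at(cam,u,v,z,s=None):
    o,d=ray(cam,u,v,s);return o+d*(z-o[2])/d[2]
E
python3 - <<'E'
from h import *
s=sense();print(s)
a=read_camera("scene");b=read_camera("top")
cv2.imwrite("pics/a.png",a);cv2.imwrite("pics/b.png",b)
for c in("scene","top"):
  for n,z in(("strip_mid",60),("cap_top",63),("yellow_cap",22),("catch",50),("case",0)):
    for d in tip_of(c,n)[:1]:
      r,k=d["location"];print(c,n,d["p"],k*560,r*420,at(c,k*560,r*420,z).round(1))
E
```

```text
{'clock': 0.0, 'q': array([-1.19620001,  0.53716286, -0.0044445 ,  1.53886418,  0.00255845,
        1.06727185, -0.0712326 ]), 'qd': array([-0.00096957, -0.00038063,  0.00032969,  0.00069082,  0.00013072,
       -0.00027872,  0.00118326]), 'joint_efforts': array([-3.14998988e-04, -5.70979393e+01,  9.90497321e-01, -2.51604080e+01,
       -5.63462824e-02,  1.78581686e-02,  1.71817774e-04]), 'ee_pos': array([277.05856011, 587.28862468, 218.94465154]), 'orientation': array([-6.86708849e-01, -3.06532553e+00,  2.63290878e-03]), 'wrist_force': array([ 0.32697303,  0.64047192, -0.05058845]), 'moment': array([ 0.00584791, -0.01415353, -0.01538855]), 'grip_force': 0.0, 'gripper_width': 88.37340625090512}
scene strip_mid 0.71 290.416 176.106 [532.  104.7  60. ]
scene cap_top 0.94 333.87199999999996 147.882 [567.3 223.8  63. ]
scene yellow_cap 0.79 337.008 156.40800000000002 [570. 241.  22.]Traceback (most recent call last):
  File "<stdin>", line 7, in <module>
ValueError: it knows: amber_jar, cap_top, case, cup, dish, glue_bottle, lid_panel, screwdriver, strip_mid, tape_roll, yellow_cap
```

```bash
python3 - <<'E'
from h import *
for c in("top",):
  for n,z in(("strip_mid",60),("cap_top",63),("yellow_cap",22),("case",0)):
    for d in tip_of(c,n)[:1]:
      r,k=d["location"];print(c,n,d["p"],k*560,r*420,at(c,k*560,r*420,z).round(1))
for n,z in (("lid_panel",62),("yellow_cap",63)):
  for d in trace("top",n)[:1]:
    m=d["pixels"].astype(np.uint8);k,_=cv2.findContours(m,0,2)
    bx=cv2.boxPoints(cv2.minAreaRect(max(k,key=cv2.contourArea)));print(n,d["p"],[at("top",*p,z).round()[:2].tolist() for p in bx])
a=cv2.imread("pics/a.png");b=cv2.imread("pics/b.png")
cv2.imwrite("pics/ab.png",cv2.resize(np.vstack([a,b]),(448,672))[:600] if 0 else np.hstack([cv2.resize(a,(400,300)),cv2.resize(b,(400,300))]))
E
```

```text
top strip_mid 0.61 242.984 233.184 [537.9 101.8  60. ]
top cap_top 0.63 198.01600000000002 220.584 [565.6 217.2  63. ]
top yellow_cap 0.87 191.8 219.91199999999998 [574.1 242.4  22. ]
top case 0.67 252.392 197.904 [644.7  87.    0. ]
lid_panel 0.65 [[613.0, 278.0], [807.0, 244.0], [714.0, -137.0], [527.0, -91.0]]
yellow_cap 0.76 [[558.0, 290.0], [602.0, 283.0], [578.0, 177.0], [535.0, 185.0]]
```

View pics/a.png

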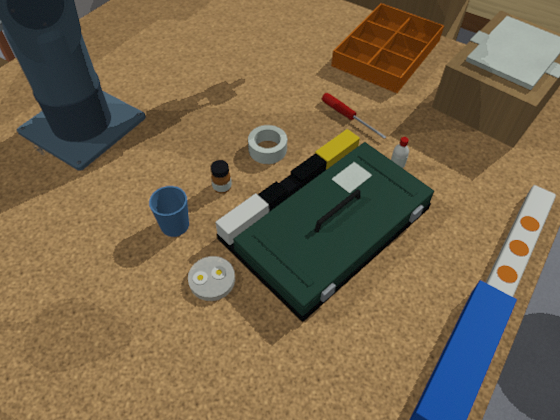

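View pics/b.png

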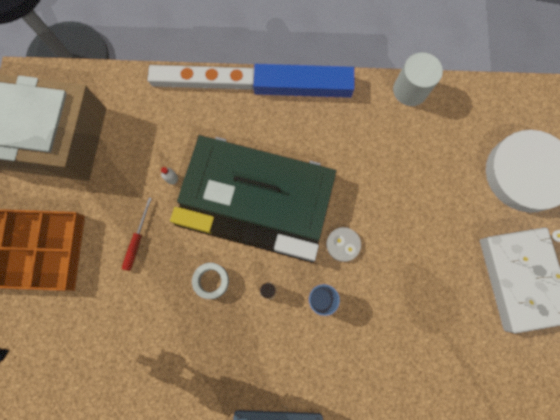

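The scene view shows the case with yellow cap at about (337,150), black strip, and white cap at (245,217). The top view shows the cap at (192,220), the strip around (243,233), and the jar (268,290) and tape (210,281) in front. This puts strip_mid near (537,103) with a case yaw of about -13.5°. I'll turn the tool so the pad width lies along the strip and close the fingers.

Call:
drive_tool:
  increments:
    - [0, 0, 7.8, 0, 0, 0, 0]
    - [0, 0, 7.8, 0, 0, 0, 0]
    - [0, 0, 7.8, 0, 0, 0, 0]
    - [0, 0, 7.8, 0, 0, 0, 0]
    - [0, 0, 7.8, 0, 0, 0, 0]
    - [0, 0, 7.8, 0, 0, 0, 0]
    - [0, 0, 7.8, 0, 0, 0, 0]
    - [0, 0, 7.8, 0, 0, 0, 0]
    - [0, 0, 7.8, 0, 0, 0, 0]
    - [0, 0, 7.8, 0, 0, 0, 0]
    - [0, 0, 0, 0, 0, 0, 0]
  squeeze: 20

```text
clock: 1.65
ee_pos: [277.2, 588.0, 219.8]
orientation: [2.464, 1.949, 0.0]
wrist_force: [-0.6, 0.2, 0.4]
gripper_width: 2.5
grip_force: 0.0
```

Call:
drive_tool:
  increments:
    - [0, 0, 0, -0.034, 0.03, 0, 0]
    - [0, 0, 0, -0.034, 0.03, 0, 0]
    - [0, 0, 0, -0.034, 0.03, 0, 0]
    - [0, 0, 0, -0.034, 0.03, 0, 0]
    - [0, 0, 0, -0.034, 0.03, 0, 0]
    - [0, 0, 0, -0.034, 0.03, 0, 0]
    - [0, 0, 0, -0.034, 0.03, 0, 0]
    - [0, 0, 0, -0.034, 0.03, 0, 0]
    - [0, 0, 0, -0.034, 0.03, 0, 0]
    - [0, 0, 0, -0.034, 0.03, 0, 0]
    - [0, 0, 0, 0, 0, 0, 0]
    - [0, 0, 0, 0, 0, 0, 0]

```text
clock: 2.85
ee_pos: [491.7, 187.4, 220.0]
orientation: [-2.463, -1.951, -0.0]
wrist_force: [-0.5, 0.5, -0.3]
gripper_width: 0.7
grip_force: 0.0
```

```bash
python3 - <<'E'
from h import *
s=sense();print(s["clock"],s["ee_pos"],R.from_rotvec(s["orientation"]).as_matrix().round(3).tolist(),s["gripper_width"],s["wrist_force"])
a=read_camera("wrist");cv2.imwrite("pics/c.png",a)
for n,z in(("strip_mid",60),("cap_top",63)):
    for d in tip_of("wrist",n)[:1]:
      r,k=d["location"];print(n,d["p"],k*560,r*420,at("wrist",k*560,r*420,z,s).round(1))
for d in trace("wrist","yellow_cap")[:1]:
    m=d["pixels"].astype(np.uint8);k,_=cv2.findContours(m,0,2)
    bx=cv2.boxPoints(cv2.minAreaRect(max(k,key=cv2.contourArea)));print(d["p"],bx.tolist(),[at("wrist",*p,63,s).round()[:2].tolist() for p in bx])
E
```

```text
2.85 [491.73613717 187.38985414 219.96685555] [[0.229, 0.973, 0.0], [0.973, -0.229, 0.0], [0.0, 0.0, -1.0]] 0.6867904838147497 [-0.50498391  0.50790773 -0.32269543]
cap_top 0.96 341.37600000000003 140.994 [564.3 217.4  63. ]
0.79 [[314.3832092285156, 172.8211669921875], [317.4109191894531, 60.79488754272461], [364.4306335449219, 62.06568908691406], [361.4029235839844, 174.0919647216797]] [[532.0, 193.0], [556.0, 294.0], [598.0, 283.0], [578.0, 180.0]]
```

View pics/c.png

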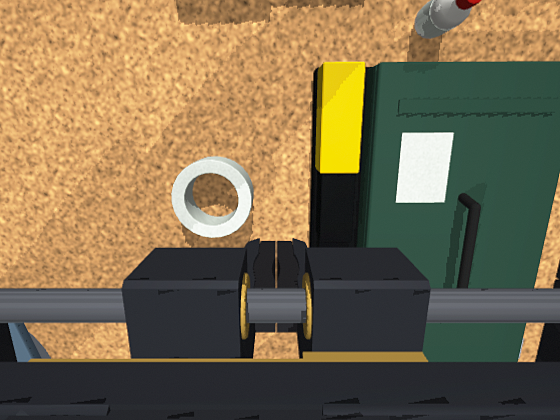

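The wrist view shows the yellow cap spanning (314–364, 61–173) and the strip running on below it, hidden by the gripper. I'll back off along the strip to see the notch.

Call:
drive_tool:
  increments:
    - [0, 0, 0, -0.04, 0.01, 0, 0]
    - [0, 0, 0, -0.04, 0.01, 0, 0]
    - [0, 0, 0, -0.04, 0.01, 0, 0]
    - [0, 0, 0, -0.04, 0.01, 0, 0]
    - [0, 0, 0, 0, 0, 0, 0]
    - [0, 0, 0, 0, 0, 0, 0]

```text
clock: 3.65
ee_pos: [493.6, 23.7, 219.9]
orientation: [-2.462, -1.95, -0.0]
wrist_force: [0.3, 1.0, -0.2]
gripper_width: 0.4
grip_force: 0.0
```

```bash
python3 - <<'E'
from h import *
s=sense();print(s["clock"],s["ee_pos"])
a=read_camera("wrist");cv2.imwrite("pics/d.png",np.clip(a[:300].astype(float)*1.0,0,255))
g=np.clip(255*(a/255.)**.45,0,255).astype(np.uint8)
cv2.imwrite("pics/d2.png",cv2.resize(g[0:260,200:460],None,fx=2.2,fy=2.2))
for n,z in(("strip_mid",60),("cap_top",63)):
    for d in tip_of("wrist",n)[:1]:
      r,k=d["location"];print(n,d["p"],k*560,r*420,at("wrist",k*560,r*420,z,s).round(1))
E
```

```text
3.65 [493.56909802  23.71188404 219.88155438][ WARN:0@0.280] global loadsave.cpp:1063 imwrite_ Unsupported depth image for selected encoder is fallbacked to CV_8U.
```

View pics/d2.png

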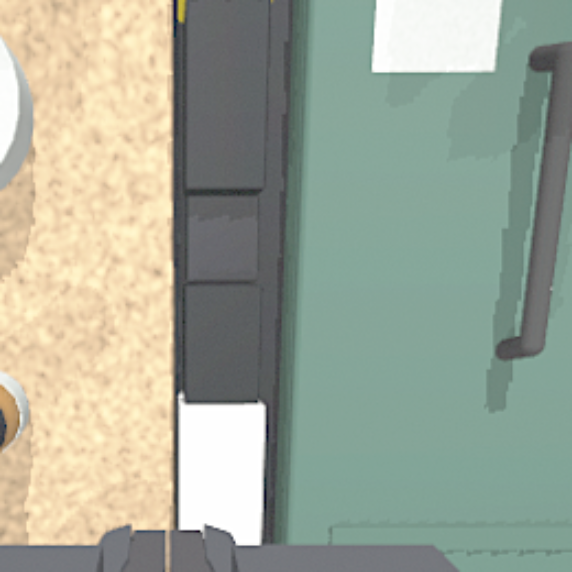

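The brightened wrist view shows the notch with its catch at crop rows 190–280 and columns 187–261. The white cap's edge is at row ~400. I'll convert these to positions.

```bash
python3 - <<'E'
from h import *
s=sense()
e=np.array([.226,.974]);f=np.array([.974,-.226]);t=s["ee_pos"][:2]
for n,u,v,z in(("notch far L",187,190,60),("far R",264,190,60),("near L",186,282,60),("near R",259,282,60),("white",222,402,61.5),("yel",180,22,63)):
    p=at("wrist",200+u/2.2,v/2.2,z,s)[:2];m=np.array([538.5,101]);print(n,p.round(1),"strip xy",round((p-m)@f,1),round((p-m)@e,1),"from tcp tool xy",round((p-t)@e,1),round((p-t)@f,1))
p=np.array([565,218]);print((p-t)@e,(p-t)@f)
E
```

```text
notch far L [523.2 117.8] strip xy -18.7 12.9 from tcp tool xy 96.7 7.9
far R [555.6 110.2] strip xy 14.6 12.9 from tcp tool xy 96.7 41.2
near L [514.3  80.1] strip xy -18.8 -25.8 from tcp tool xy 58.0 7.8
near R [546.   72.7] strip xy 13.7 -25.8 from tcp tool xy 58.0 40.3
white [518.7  23.6] strip xy -1.8 -79.9 from tcp tool xy 4.0 24.8
yel [534.3 180.7] strip xy -22.1 76.7 from tcp tool xy 160.6 4.5
203.80078246840594 25.97759549059141
```

Call:
drive_tool:
  increments:
    - [0, 0, 0, 0.041, 0.005, 0, 0]
    - [0, 0, 0, 0.041, 0.005, 0, 0]
    - [0, 0, 0, 0.041, 0.005, 0, 0]
    - [0, 0, 0, 0.041, 0.005, 0, 0]
    - [0, 0, 0, 0.041, 0.004, 0, 0]
    - [0, 0, 0, 0, 0, 0.03, 0]
    - [0, 0, 0, 0, 0, 0.03, 0]
    - [0, 0, 0, 0, 0, 0.03, 0]
    - [0, 0, 0, 0, 0, 0.03, 0]
    - [0, 0, 0, 0, 0, 0.01, 0]
    - [0, 0, 0, 0, 0, 0, 0]
    - [0, 0, 0, 0, 0, 0, 0]

```text
clock: 5.0
ee_pos: [564.6, 218.1, 90.9]
orientation: [2.462, 1.951, 0.002]
wrist_force: [-0.1, -0.3, 0.9]
gripper_width: 0.2
grip_force: 0.0
```

Call:
drive_tool:
  increments:
    - [0, 0, 0, 0, 0, 0.003, 0]
    - [0, 0, 0, 0, 0, 0.002, 0]
    - [0, 0, 0, 0, 0, 0.001, 0]
    - [0, 0, 0, 0, 0, 0, 0]

```text
clock: 5.4
ee_pos: [564.1, 217.3, 84.0]
orientation: [-2.463, -1.95, -0.001]
wrist_force: [-0.0, 0.1, 0.9]
gripper_width: 0.5
grip_force: 0.0
```

Tips are now at about z=67; continue slowly.

Call:
drive_tool:
  increments:
    - [0, 0, 0, 0, 0, 0.002, 0]
    - [0, 0, 0, 0, 0, 0.001, 0]
    - [0, 0, 0, 0, 0, 0.001, 0]
    - [0, 0, 0, 0, 0, 0, 0]

```text
clock: 5.8
ee_pos: [563.9, 217.2, 79.6]
orientation: [-2.463, -1.95, 0.001]
wrist_force: [-0.5, 0.1, -0.2]
gripper_width: 0.4
grip_force: 0.0
```

Call:
drive_tool:
  increments:
    - [0, 0, 0, 0, 0, 0.001, 0]
    - [0, 0, 0, 0, 0, 0, 0]

```text
clock: 6.0
ee_pos: [564.0, 217.3, 78.7]
orientation: [-2.463, -1.95, 0.0]
wrist_force: [1.2, 0.6, -0.4]
gripper_width: 0.6
grip_force: 0.0
```

Call:
drive_tool:
  increments:
    - [0, 0, 0, 0, 0, 0.001, 0]
    - [0, 0, 0, 0, 0, 0.001, 0]
    - [0, 0, 0, 0, 0, 0, 0]

```text
clock: 6.3
ee_pos: [563.9, 217.2, 76.7]
orientation: [-2.463, -1.95, 0.0]
wrist_force: [-0.3, -0.5, -0.1]
gripper_width: 0.6
grip_force: 0.0
```

Call:
drive_tool:
  increments:
    - [0, 0, 0, 0, 0, 0.001, 0]
    - [0, 0, 0, 0, 0, 0.001, 0]
    - [0, 0, 0, 0, 0, 0, 0]

```text
clock: 6.6
ee_pos: [563.9, 217.2, 74.7]
orientation: [-2.463, -1.95, 0.0]
wrist_force: [-0.3, 0.1, -0.2]
gripper_width: 0.3
grip_force: 0.0
```

```bash
python3 - <<'E'
from h import *
s=sense();print(s["ee_pos"],s["wrist_force"],s["moment"])
a=read_camera("scene");g=np.clip(255*(a/255.)**.6,0,255).astype(np.uint8)
w=read_camera("wrist")
cv2.imwrite("pics/e.png",np.hstack([cv2.resize(g[90:250,250:410],(480,480)),cv2.resize(w,(320,240))[:, :].repeat(2,0)]))
E
```

```text
[563.88948836 217.23650851  74.6651447 ] [-0.28088434  0.13842051 -0.17418772] [-0.07991687  0.08157247 -0.04656452]
```

View pics/e.png

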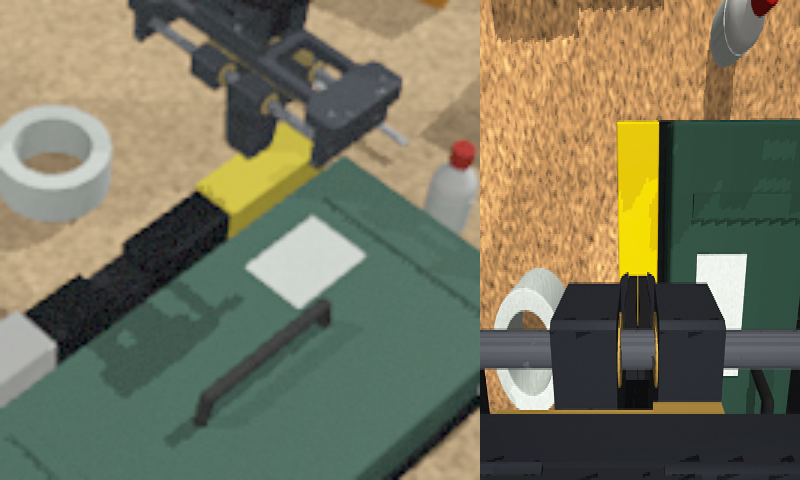

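The scene crop shows the fingers over the far half of the yellow cap, and the wrist crop shows them centred across its width (columns 617–658). No force yet, so keep descending in small steps.

Call:
drive_tool:
  increments:
    - [0, 0, 0, 0, 0, 0.001, 0]
    - [0, 0, 0, 0, 0, 0.001, 0]
    - [0, 0, 0, 0, 0, 0, 0]

```text
clock: 7.0
ee_pos: [563.9, 217.2, 72.7]
orientation: [-2.463, -1.95, 0.0]
wrist_force: [0.3, -0.8, 0.2]
gripper_width: 0.7
grip_force: 0.0
```

Call:
drive_tool:
  increments:
    - [0, 0, 0, 0, 0, 0.001, 0]
    - [0, 0, 0, 0, 0, 0.001, 0]
    - [0, 0, 0, 0, 0, 0, 0]

```text
clock: 7.3
ee_pos: [563.9, 217.2, 70.6]
orientation: [-2.463, -1.95, 0.0]
wrist_force: [-0.1, -0.4, 0.0]
gripper_width: 0.3
grip_force: 0.0
```

```bash
python3 - <<'E'
from h import *
s=sense();a=read_camera("scene");w=read_camera("wrist")
c=get_calibration("scene");T=np.linalg.inv(np.array(c["world_from_camera"]))
def pr(p,T,c):
    q=T@np.append(p,1);return (c["fx"]*q[0]/q[2]+c["cx"],c["fy"]*q[1]/q[2]+c["cy"])
e=s["ee_pos"];cw=get_calibration("wrist");Tw=np.linalg.inv(np.array(cw["T_tool_cam"]))
print(np.array(cw["T_tool_cam"]).round(2))
a=cv2.resize(a[90:210,270:430],(800,600),interpolation=cv2.INTER_CUBIC);a=np.clip(255*(a/255.)**.6,0,255).astype(np.uint8)
for dz,col in((0,(0,0,255)),(-17,(255,0,255)),(45,(255,255,0))):
    u,v=pr(e+[0,0,dz],T,c);print(dz,u,v);cv2.circle(a,(int((u-270)*5),int((v-90)*5)),4,col,-1)
    if dz<=0: print("wrist",pr(np.array([0,0,-dz]),Tw,cw))
cv2.imwrite("pics/f.png",a)
E
```

```text
[[   0.     -0.97   -0.26   65.34]
 [   1.      0.     -0.     -0.78]
 [   0.     -0.26    0.97 -164.42]
 [   0.      0.      0.      1.  ]]
0 331.2954799882644 146.60796826489076
wrist (np.float64(277.1822605393931), np.float64(243.955285523325))
-17 330.59587413205213 152.0111399791916
wrist (np.float64(277.0617228808716), np.float64(233.38390359692346))
45 333.2360722154416 131.6204535982112
```

View pics/f.png

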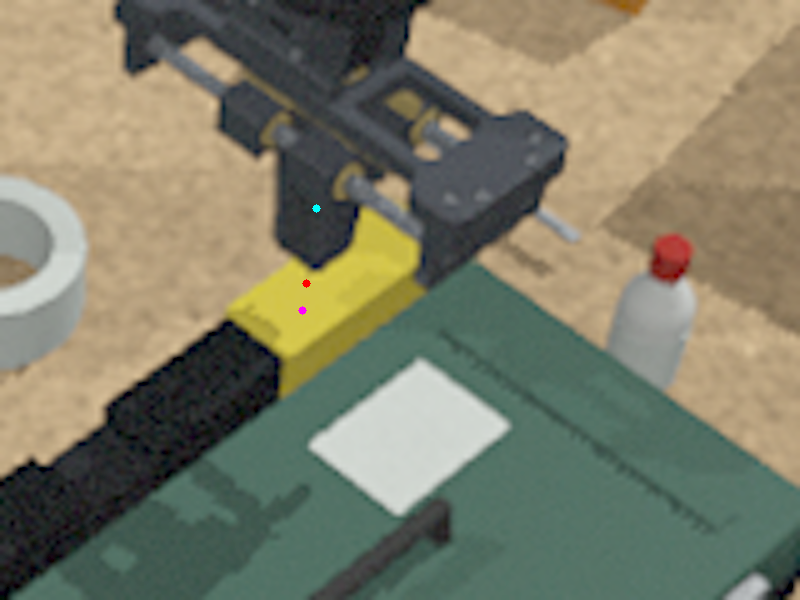

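The scene crop shows the real fingertips at about (315,265), well above the projected tip (302,310). So roughly 20–25 mm of air remains above the cap, and I'll keep feeling downward.

Call:
drive_tool:
  increments:
    - [0, 0, 0, 0, 0, 0.001, 0]
    - [0, 0, 0, 0, 0, 0.001, 0]
    - [0, 0, 0, 0, 0, 0.001, 0]
    - [0, 0, 0, 0, 0, 0, 0]

```text
clock: 7.8
ee_pos: [563.9, 217.2, 67.6]
orientation: [-2.463, -1.95, 0.0]
wrist_force: [-0.9, -0.0, -0.1]
gripper_width: 0.2
grip_force: 0.0
```

Call:
drive_tool:
  increments:
    - [0, 0, 0, 0, 0, 0.001, 0]
    - [0, 0, 0, 0, 0, 0.001, 0]
    - [0, 0, 0, 0, 0, 0.001, 0]
    - [0, 0, 0, 0, 0, 0, 0]

```text
clock: 8.2
ee_pos: [563.9, 217.2, 64.6]
orientation: [-2.463, -1.95, 0.0]
wrist_force: [0.1, 0.2, -0.2]
gripper_width: 0.1
grip_force: 0.0
```

Call:
drive_tool:
  increments:
    - [0, 0, 0, 0, 0, 0.001, 0]
    - [0, 0, 0, 0, 0, 0.001, 0]
    - [0, 0, 0, 0, 0, 0.001, 0]
    - [0, 0, 0, 0, 0, 0, 0]

```text
clock: 8.6
ee_pos: [563.9, 217.2, 61.7]
orientation: [-2.463, -1.95, 0.0]
wrist_force: [-0.8, 0.9, 0.1]
gripper_width: 0.5
grip_force: 0.0
```

Call:
drive_tool:
  increments:
    - [0, 0, 0, 0, 0, 0.001, 0]
    - [0, 0, 0, 0, 0, 0.001, 0]
    - [0, 0, 0, 0, 0, 0, 0]

```text
clock: 8.9
ee_pos: [563.9, 217.3, 59.7]
orientation: [-2.463, -1.95, 0.0]
wrist_force: [0.3, -0.5, -0.1]
gripper_width: 0.4
grip_force: 0.0
```

Call:
drive_tool:
  increments:
    - [0, 0, 0, 0, 0, 0.001, 0]
    - [0, 0, 0, 0, 0, 0.001, 0]
    - [0, 0, 0, 0, 0, 0, 0]

```text
clock: 9.2
ee_pos: [563.9, 217.2, 57.6]
orientation: [-2.463, -1.95, 0.0]
wrist_force: [0.2, -0.4, -0.5]
gripper_width: 0.6
grip_force: 0.0
```

```bash
python3 - <<'E'
from h import *
s=sense();print(s["ee_pos"],s["wrist_force"])
a=read_camera("scene");w=read_camera("wrist")
a=np.clip(255*(a/255.)**.6,0,255).astype(np.uint8)
cv2.imwrite("pics/g.png",np.hstack([cv2.resize(a[100:200,290:390],(400,400),interpolation=cv2.INTER_CUBIC),cv2.resize(w[100:300,180:380],(400,400))]))
E
```

```text
[563.88005732 217.2480692   57.64853173] [ 0.19206037 -0.37582862 -0.49708001]
```

View pics/g.png

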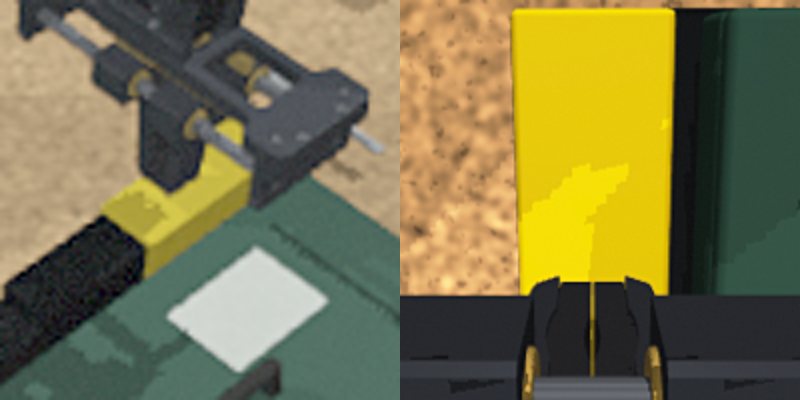

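The picture shows the tips just above the cap (crop (170,188)), centred across it in the wrist view. The gripper's end block stands near the lid, so I'll check its height first.

```bash
python3 - <<'E'
from h import *
s=sense();e=s["ee_pos"];f=np.array([.974,-.226,0]);g=np.array([.226,.974,0])
c=get_calibration("scene");T=np.linalg.inv(np.array(c["world_from_camera"]))
def pr(p):
    q=T@np.append(p,1);return np.array([c["fx"]*q[0]/q[2]+c["cx"],c["fy"]*q[1]/q[2]+c["cy"]]).round(1)
print("tip candidates; seen ~(332,147)")
for dz in range(-20,31,10): print(dz,pr(e-9*g+17*f+[0,0,dz]))
print("body low corner; seen (353,151)")
for L in (80,93):
  for x in (-37,37):
    for dz in (20,30,40,50,60): print(L,x,dz,pr(e+L*f+x*g+[0,0,dz]))
E
```

```text
tip candidates; seen ~(332,147)
-20 [332.8 163.2]
-10 [333.2 160.1]
0 [333.6 157. ]
10 [334.1 153.8]
20 [334.5 150.6]
30 [335.  147.4]
body low corner; seen (353,151)
80 -37 20 [347.5 173.9]
80 -37 30 [348.1 170.7]
80 -37 40 [348.6 167.4]
80 -37 50 [349.2 164.1]
80 -37 60 [349.8 160.8]
80 37 20 [371.1 156. ]
80 37 30 [371.8 152.7]
80 37 40 [372.6 149.4]
80 37 50 [373.3 146.1]
80 37 60 [374.1 142.7]
93 -37 20 [352.2 177.4]
93 -37 30 [352.8 174.3]
93 -37 40 [353.4 171. ]
93 -37 50 [354.1 167.7]
93 -37 60 [354.7 164.4]
93 37 20 [375.8 159.3]
93 37 30 [376.5 156.1]
93 37 40 [377.3 152.8]
93 37 50 [378.1 149.4]
93 37 60 [378.9 146.1]
```

```bash
python3 - <<'E'
from h import *
s=sense();print(s["ee_pos"],get_calibration("wrist")["fx"])
for row,l,r in ((110,513,674),(230,520,669)):
  for z in (63,43,23,3):
    a=at("wrist",180+(l-400)/2,row,z,s);b=at("wrist",180+(r-400)/2,row,z,s);print(row,z,a.round(),b.round(),np.linalg.norm(a-b).round(1))
E
```

```text
[563.98033367 217.2572553   57.78818957] 321.10760271002135
110 63 [561. 290.  63.] [598. 281.  63.] 38.3
110 43 [559. 291.  43.] [601. 281.  43.] 43.1
110 23 [557. 292.  23.] [603. 281.  23.] 47.9
110 3 [555. 293.   3.] [606. 281.   3.] 52.7
230 63 [547. 231.  63.] [585. 222.  63.] 39.0
230 43 [543. 225.  43.] [586. 215.  43.] 43.9
230 23 [539. 219.  23.] [587. 208.  23.] 48.8
230 3 [536. 213.   3.] [588. 200.   3.] 53.7
```

Call:
drive_tool:
  increments:
    - [0, 0, 0, 0, 0, 0.001, 0]
    - [0, 0, 0, 0, 0, 0.001, 0]
    - [0, 0, 0, 0, 0, 0, 0]

```text
clock: 9.6
ee_pos: [563.9, 217.2, 55.7]
orientation: [-2.463, -1.95, 0.0]
wrist_force: [-0.4, 0.4, -1.3]
gripper_width: 0.4
grip_force: 0.0
```

Call:
drive_tool:
  increments:
    - [0, 0, 0, 0, 0, 0.001, 0]
    - [0, 0, 0, 0, 0, 0.001, 0]
    - [0, 0, 0, 0, 0, 0, 0]

```text
clock: 9.9
ee_pos: [563.9, 217.2, 53.6]
orientation: [-2.463, -1.95, 0.0]
wrist_force: [-0.2, -0.5, -0.5]
gripper_width: 0.7
grip_force: 0.0
```

Call:
drive_tool:
  increments:
    - [0, 0, 0, 0, 0, 0.001, 0]
    - [0, 0, 0, 0, 0, 0.001, 0]
    - [0, 0, 0, 0, 0, 0, 0]

```text
clock: 10.2
ee_pos: [563.9, 217.2, 51.7]
orientation: [-2.463, -1.95, 0.0]
wrist_force: [-0.7, -0.2, -0.0]
gripper_width: 0.3
grip_force: 0.0
```

Call:
drive_tool:
  increments:
    - [0, 0, 0, 0, 0, 0.001, 0]
    - [0, 0, 0, 0, 0, 0.001, 0]
    - [0, 0, 0, 0, 0, 0, 0]

```text
clock: 10.5
ee_pos: [563.9, 217.3, 49.7]
orientation: [-2.463, -1.95, 0.0]
wrist_force: [0.6, -0.1, 0.4]
gripper_width: 0.4
grip_force: 0.0
```

Call:
drive_tool:
  increments:
    - [0, 0, 0, 0, 0, 0.001, 0]
    - [0, 0, 0, 0, 0, 0.001, 0]
    - [0, 0, 0, 0, 0, 0, 0]

```text
clock: 10.8
ee_pos: [563.9, 217.2, 47.7]
orientation: [-2.463, -1.95, 0.0]
wrist_force: [-0.3, -0.3, 0.0]
gripper_width: 0.6
grip_force: 0.0
```

```bash
python3 - <<'E'
from h import *
s=sense();print(s["ee_pos"],s["wrist_force"])
a=read_camera("scene");w=read_camera("wrist")
a=np.clip(255*(a/255.)**.6,0,255).astype(np.uint8)
cv2.imwrite("pics/i.png",np.hstack([cv2.resize(a[100:200,290:390],(400,400),interpolation=cv2.INTER_CUBIC),cv2.resize(w[100:300,180:380],(400,400))]))
E
```

```text
[563.908854   217.22112968  47.67093097] [-0.33318978 -0.30034456  0.01902355]
```

View pics/i.png

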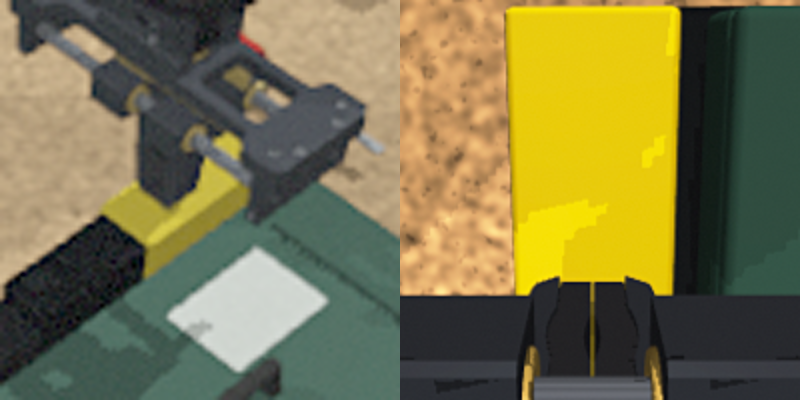

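Scene shows the tip's lower corner at crop (170,205). At cap height it would be at (176,222), so about 13 mm remain. The body keeps its ~65 mm over the tips, so only the reported z is offset. Continuing.

Call:
drive_tool:
  increments:
    - [0, 0, 0, 0, 0, 0.002, 0]
    - [0, 0, 0, 0, 0, 0.002, 0]
    - [0, 0, 0, 0, 0, 0.001, 0]
    - [0, 0, 0, 0, 0, 0, 0]

```text
clock: 11.3
ee_pos: [564.1, 217.3, 44.6]
orientation: [-2.462, -1.949, -0.0]
wrist_force: [-5.8, -1.2, 17.9]
gripper_width: 0.8
grip_force: 9.1
```

Call:
drive_tool:
  increments:
    - [0, 0, 0, 0, 0, 0.001, 0]
    - [0, 0, 0, 0, 0, 0.001, 0]
    - [0, 0, 0, 0, 0, 0, 0]

```text
clock: 11.6
ee_pos: [564.2, 217.3, 44.5]
orientation: [-2.462, -1.949, -0.001]
wrist_force: [-12.6, -3.3, 36.8]
gripper_width: 0.6
grip_force: 18.4
```

Call:
drive_tool:
  increments:
    - [0, 0, 0, 0, 0, 0.001, 0]
    - [0, 0, 0, 0, 0, 0.001, 0]
    - [0, 0, 0, 0, 0, 0, 0]

```text
clock: 11.9
ee_pos: [564.2, 217.4, 44.4]
orientation: [-2.461, -1.948, -0.001]
wrist_force: [-19.3, -5.2, 55.4]
gripper_width: 0.3
grip_force: 27.8
```

Contact on the cap is firm at ee z≈44.7, which corresponds to a surface at 63. So the strip top should read 41.7, the catch 31.7 at rest and 23.7 when down. I'll lift, shift 60 mm along to the strip, and touch it.

Call:
drive_tool:
  increments:
    - [0, 0, 0, 0, 0, -0.01, 0]
    - [0, 0, 0, 0, 0, -0.01, 0]
    - [0, 0, 0, 0, 0, 0, 0]
    - [0, 0, 0, -0.02, 0, 0, 0]
    - [0, 0, 0, -0.02, 0, 0, 0]
    - [0, 0, 0, -0.02, 0, 0, 0]
    - [0, 0, 0, 0, 0, 0, 0]
    - [0, 0, 0, 0, 0, 0.006, 0]
    - [0, 0, 0, 0, 0, 0.006, 0]
    - [0, 0, 0, 0, 0, 0.003, 0]
    - [0, 0, 0, 0, 0, 0.002, 0]
    - [0, 0, 0, 0, 0, 0, 0]

```text
clock: 13.1
ee_pos: [550.2, 159.5, 41.7]
orientation: [-2.462, -1.951, 0.0]
wrist_force: [-0.5, 0.0, -0.4]
gripper_width: 0.4
grip_force: 0.0
```

Call:
drive_tool:
  increments:
    - [0, 0, 0, 0, 0, 0.001, 0]
    - [0, 0, 0, 0, 0, 0.0005, 0]
    - [0, 0, 0, 0, 0, 0, 0]

```text
clock: 13.4
ee_pos: [550.3, 159.5, 41.6]
orientation: [-2.462, -1.95, -0.001]
wrist_force: [-4.6, 0.1, 15.2]
gripper_width: 0.3
grip_force: 7.9
```

Strip felt at z≈41.7. I'll slide lightly along it towards the notch.

Call:
drive_tool:
  increments:
    - [0, 0, 0, 0, 0, -0.001, 0]
    - [0, 0, 0, -0.01, 0, 0, 0]
    - [0, 0, 0, -0.01, 0, 0, 0]
    - [0, 0, 0, -0.01, 0, 0, 0]
    - [0, 0, 0, -0.01, 0, 0, 0]
    - [0, 0, 0, 0, 0, 0, 0]

```text
clock: 14.0
ee_pos: [540.9, 117.1, 41.6]
orientation: [2.465, 1.946, -0.001]
wrist_force: [-0.8, -1.5, 7.5]
gripper_width: 0.4
grip_force: 3.9
```

Call:
drive_tool:
  increments:
    - [0, 0, 0, -0.01, 0, 0, 0]
    - [0, 0, 0, -0.01, 0, 0, 0]
    - [0, 0, 0, -0.008, 0, 0, 0]
    - [0, 0, 0, 0, 0, 0, 0]

```text
clock: 14.4
ee_pos: [533.4, 89.8, 40.8]
orientation: [2.466, 1.946, -0.004]
wrist_force: [0.3, -0.5, -0.3]
gripper_width: 0.5
grip_force: 0.0
```

Call:
drive_tool:
  increments:
    - [0, 0, 0, 0, 0, 0.002, 0]
    - [0, 0, 0, 0, 0, 0.002, 0]
    - [0, 0, 0, 0, 0, 0, 0]

```text
clock: 14.7
ee_pos: [534.3, 93.0, 36.8]
orientation: [-2.462, -1.951, 0.001]
wrist_force: [0.4, -0.4, 0.4]
gripper_width: 0.4
grip_force: 0.0
```

In the notch, 5 mm below the strip top. Press.

Call:
drive_tool:
  increments:
    - [0, 0, 0, 0, 0, 0.002, 0]
    - [0, 0, 0, 0, 0, 0.002, 0]
    - [0, 0, 0, 0, 0, 0.002, 0]
    - [0, 0, 0, 0, 0, 0, 0]

```text
clock: 15.1
ee_pos: [534.6, 92.7, 31.1]
orientation: [-2.463, -1.95, 0.0]
wrist_force: [-0.0, 0.8, 0.4]
gripper_width: 0.8
grip_force: 0.0
```

Call:
drive_tool:
  increments:
    - [0, 0, 0, 0, 0, 0.002, 0]
    - [0, 0, 0, 0, 0, 0.002, 0]
    - [0, 0, 0, 0, 0, 0.002, 0]
    - [0, 0, 0, 0, 0, 0.002, 0]
    - [0, 0, 0, 0, 0, 0, 0]

```text
clock: 15.6
ee_pos: [534.7, 92.7, 23.6]
orientation: [-2.463, -1.95, -0.0]
wrist_force: [-1.1, -0.1, 3.0]
gripper_width: 0.7
grip_force: 2.2
```

Call:
drive_tool:
  increments:
    - [0, 0, 0, 0, 0, 0.001, 0]
    - [0, 0, 0, 0, 0, 0.001, 0]
    - [0, 0, 0, 0, 0, 0.001, 0]
    - [0, 0, 0, 0, 0, 0, 0]

```text
clock: 16.0
ee_pos: [534.8, 92.8, 23.2]
orientation: [-2.462, -1.949, -0.001]
wrist_force: [-10.9, -1.0, 38.1]
gripper_width: 0.3
grip_force: 19.0
```

Bottomed out with the stop felt (38 N). Straight up and clear.

Call:
drive_tool:
  increments:
    - [0, 0, 0, 0, 0, -0.01, 0]
    - [0, 0, 0, 0, 0, -0.015, 0]
    - [0, 0, 0, 0, 0, -0.03, 0]
    - [0, 0, 0, 0, 0, -0.04, 0]
    - [0, 0, 0, 0, 0, -0.04, 0]
    - [0, 0, 0, 0, 0, -0.04, 0]
    - [0, 0, 0, -0.04, -0.02, 0, 0]
    - [0, 0, 0, -0.04, -0.02, 0, 0]
    - [0, 0, 0, -0.04, -0.02, 0, 0]
    - [0, 0, 0, 0, 0, 0, 0]
    - [0, 0, 0, 0, 0, 0, 0]

```text
clock: 17.1
ee_pos: [448.6, -10.7, 195.9]
orientation: [-2.465, -1.948, -0.002]
wrist_force: [-0.1, 0.3, 0.1]
gripper_width: 0.7
grip_force: 0.0
```

```bash
python3 - <<'E'
from h import *
a=read_camera("scene");cv2.imwrite("pics/j.png",np.clip(255*(a/255.)**.6,0,255).astype(np.uint8))
E
```

```text
(no output)
```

View pics/j.png

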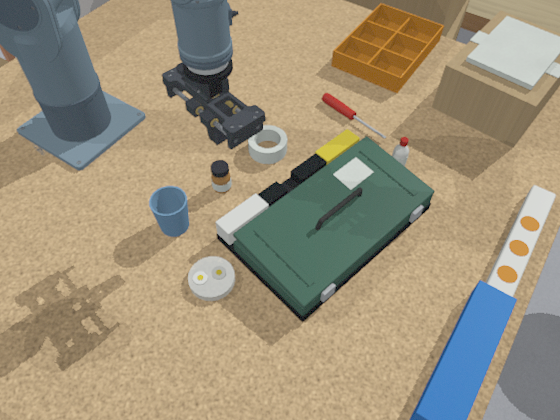

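The lid's front edge now stands higher, covering part of the strip around (290,185). The other things are where they were, and the arm is clear.

```bash
python3 -c "
from station import *
print(sign_off())"
```

```text
the job is handed in; nothing more can be done
None
```

The job is handed in: I touched the yellow cap, felt along the strip to the notch and pressed the catch to its stop. The last picture shows the lid ajar, the other things in place and the arm clear; the verdict itself was not shown.

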